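# Two pumps of syrup into the slim mug

## Robot

A 7-joint arm with a two-finger parallel gripper is mounted at the origin on a cart in front of the work surface, level with it; the furniture and walls round the work are solid. World frame = base frame: x ahead of the robot, y to its left, z up, the work surface at z = 0. Lengths are in m, angles in rad, forces in N, time in s.
With the tool pointing down it reaches from about 0.4 to 0.85 m from the base axis. Payload 10.4 kg.
Tool frame: the origin (TCP) lies midway between the tips of the shut fingers; the grasp point (between the pads) lies 19 mm behind it (manip.tcp_to_grasp is the distance from the TCP to the grasp point, in m); z points along the fingers, y is the line along which they close (so a half turn about z gives the same grasp; the last joint's range is limited). The gripper opens to 85 mm and grips with 20 to 120 N. Pads are 22 mm wide; open, the fingers measure 114 mm over their backs; the gripper's body (76 mm by 85 mm) begins 54 mm behind the grasp point. The pads swing forward as they close: fully open they stand 13 mm farther back than shut.
Start: joints at [-1.146, 0.332, -0.065, 1.46, 0.022, 1.35, -0.088], TCP at [0.271, 0.563, 0.195] pointing down, gripper open.
Joint ranges: [-2.6, 2.6], [-0.5, 2.12], [-1.47, 1.34], [0.16, 2.42], [-1.27, 4.41], [0.06, 2.06], [-2.6, 2.6]. Speed limits (rad/s): [2.22, 2.22, 2.79, 2.79, 3.14, 3.14, 3.14].

## Interface

Orientations are given as a unit quaternion [x, y, z, w].
In Python, from workcell import manip gives the robot as it stands.
- The arm moves only by the shell command python3 -m jog 'ROWS' [FORCE]. ROWS is a JSON object of lists of equal length, an entry for each row: "offset": the shift along the world's x, y, z in m, a list of three; "yaw": the turn about the world's z in degrees; "jaw": the closure, from 0 (fully open) to 1 (shut). A call has 1 to 20 rows; each row shifts and turns the commanded pose from where the row before left it; what a row does not reach is not made up. A row lasts 1/12 s, in which the tool goes at most 41.7 mm and 7.16 degrees, less where a joint would pass 70% of its speed; a pose out of reach is approached as far as the arm can. A call is refused whole if a number of a shift passes 0.0417 or a number of a turn 7.16, either way. A call with a gripper value outside its range is refused whole. The fingers move at their own pace and stop on an object; FORCE is the grip in N (left out, the last holds). Time passes only in rows, so rows that do not move let the fingers close. It gives the time, the measured TCP pose, the force, the opening and the grip force at its end, in the units of the state.
- manip.get_obs(): the state, without advancing time (a new reading comes with each control period).
- manip.camera(name): name is "side" or "top"; returns a dict with "frame" (384x512x3 uint8, red, green, blue), "camera_matrix" (3x3 intrinsics, pixels), "distortion" ([k1, k2, p1, p2, k3] as OpenCV has them; the pictures are not rectified), "eye" and "attitude" of the camera in the world. Camera axes: x right, y up, looking along -z (the intrinsics and any distortion apply to the point x, -y, -z); pixel columns grow to the right and rows downward; lengths in m; the calibration is good to about 2 mm. A picture is of the moment at which its call begins. There is no depth.
- manip.hand_in(): hands the job in; it is judged then, once.
Trained networks look in a picture, given as the dict that the camera call returned (one of the last four; its "shot" number tells which), for a name from the list of things; names that differ only in an ending like _2 or _b are one class to them, and where a whole thing is asked for, a point or a joint stands for the part that bears it (a point fixed in the world has none). Each returns a list of dicts, best first, with "score" (0 to 1); they miss things now and then, are a little off and sometimes report something else, mostly with a low value. They report only what shows in the picture. A call takes as long as a camera call.
- manip.masks_of(picture, name): "region" (384x512 bool, what is visible of it).
- manip.tip_of(picture, name): "at" ([x, y, z] in m, in world coordinates, good to about 4 mm: a listed point, or the origin of a listed thing).
The state is a dict: "clock": time; "joint_pos": joint angles; "joint_velocities": joint speeds; "tau": joint torques, N m; "position": TCP position; "ee_rot": TCP orientation; "ft_force": force on the tool from outside, world axes, zero at the start; "torque": the same for the moment, N m; "grip_width": opening from 0.0 (shut) to 1.0 (fully open); "grasp_force": force on a finger pad.
Only numpy, scipy, OpenCV 4.12 (cv2) and the standard library are available. Lean on these libraries where they do the work, as an engineer would, in place of code of your own. Each camera call takes 0.05 s, during which the arm holds its last target. There are 200 camera calls.

## Task

Get the slim mug ready for a flavoured coffee: stand it under the spout of the squat pump bottle and let go of it, then press that pump right down to its stop, let it come all the way up, and press it right down once more. When the pump is up again, set the mug squarely on the cork coaster. Keep the mug upright all the time, work the squat pump only with the mug under its spout, leave the other two pumps alone, and do not tip or shift the bottles or anything else that stands about.

Things in the scene. Friction and masses are not known exactly. Their poses are not given: they have to be found in the camera images.
- slim_mug: the slimmer, taller of the two mugs (green above, white below; the wide, patterned mug at the back is not used). Hollow, straight, 78 mm across, 101 high, 0.15 to 0.23 kg. Origin at the height of its underside; the mug's round axis stands at +19 mm along its own y, and the handle points along its own -y: seen from above it reaches from 39 to 77 mm from the mug's axis. z up
- slim_mug_center (a point): centre of the mug's underside, on its round axis
- slim_mug_handle (a point): in the top arm of the handle, 55 mm from the mug's axis, 85 mm above its underside. This arm (77 to 94 mm up) narrows from 28 mm at the mug to 12 mm at its outer end, about 18 mm here, along the mug's x; pinch it across from above. The upright part below is 12 mm wide. The pinch is short and the mug hangs to one side: grip firmly (100 N)
- coaster: a fixed round cork coaster, 104 mm across, 7 mm thick; origin: centre of its underside, on the worktop
- caddy: a fixed bottle caddy: a wooden board 90 x 290 mm (its front edge 40 mm in front of the bottles' row), its top 18 mm above the worktop, with a wire gallery up to 59 mm high behind and at both ends and low wire loops between its three places; open in front, towards its own -x. Origin: centre of its underside. The three places lie 88 mm apart along its y; which bottle stands where varies
- syrup_squat: the squat pump bottle: round, amber glass, the lowest and broadest of the three, 72 mm across, 201 high with the pump. Stands loose on the caddy's board. Origin: centre of its underside, z up; the spout points along the bottle's own -x
- syrup_tall: the tall, slim pump bottle: round, 60 mm across, 261 high with the pump. Stands loose on the caddy's board. Origin: centre of its underside, z up; the spout points along the bottle's own -x
- syrup_square: the square pump bottle: 58 x 58 mm, 235 high with the pump. Stands loose on the caddy's board. Origin: centre of its underside, z up; the spout points along the bottle's own -x
- squat_pump (a joint): stroke of the squat bottle's pump: 0 = up, where the spring holds it; grows as it is pressed, 0.022 m = down on its stop. The spring pushes up with 4.4 N at the top and 9.3 N at the stop, and lifts the head all the way again when let go
- tall_pump (a joint): stroke of the tall bottle's pump; as squat_pump
- square_pump (a joint): stroke of the square bottle's pump; as squat_pump
- squat_head (a point): centre of the top of the squat bottle's pump head, on the bottle's axis (a round black head, 34 mm across, with a nearly flat 26 mm top); it moves down with the pump. Up, it stands 219 mm above the worktop
- squat_spout (a point): the outlet of the squat bottle's spout, which reaches 82 mm out from the bottle's axis; 189 mm above the worktop when up. It moves with the pump. The other bottles' spouts are as long, 60 mm (tall) and 34 mm (square) higher
- pod_a: a white single-serve coffee pod, 51 mm across, 45 high, standing in front of the caddy. Loose bystander; origin: centre of its underside
- spice_jar: a spice jar with a red cap, 45 mm across, 106 high, beyond the caddy's left end. Loose bystander; origin: centre of its underside
- pod_b: another white coffee pod, 51 mm across, 45 high, near the front edge. Loose bystander; origin: centre of its underside
- mandarin: a mandarin, 58 mm across, 53 high, near the front edge. Loose bystander; origin: centre of its underside
- pepper_mill: a wooden pepper mill, 58 mm across, 170 high. Loose bystander; origin: centre of its underside
- honey_jar: a small glass jar with a red cap, 58 x 62 mm, 86 high. Loose bystander; origin: centre of its underside
- tin: a tin, 75 mm across, 58 high. Loose bystander; origin: centre of its underside

How it is judged:
By the outcome, as a careful person would: the job done as asked, in the order asked, and still so for the second after the job is handed in, with the robot touching nothing.
It also fails if it takes over 72 s, if anything falls off the work surface, if the arm or the gripper's body presses on something with over 40 N, if the wrist force passes 120 N, or if a joint passes its speed limit or range.

## Working session

There is one attempt and no reset: what is moved stays moved. The work goes in short steps, Python scripts to look and compute and a shell command to move; the robot and the scene stay as the last step left them, time stands still between calls to the robot, and variables do not carry over. Pictures are saved under pics/ and viewed, at most 10 in all, crops included, and the job is handed in when it is done.

```bash
ls; mkdir -p pics; cat > h.py <<'E'
from workcell import manip
import numpy as np, cv2
E
python3 - <<'E'
from h import *
s=manip.get_obs(); print({k:np.round(v,3).tolist() for k,v in s.items()})
ims=[]
for c in ("side","top"):
    p=manip.camera(c); ims.append(p["frame"])
    cv2.imwrite(f"pics/{c}0.png",p["frame"][:,:,::-1])
    print(c,np.round(p["eye"],3),np.round(p["attitude"],3))
    for n in "slim_mug slim_mug_center slim_mug_handle coaster caddy syrup_squat squat_head squat_spout syrup_tall syrup_square pod_a spice_jar mandarin pepper_mill honey_jar tin".split():
        print(n,[(np.round(d["at"],3).tolist(),round(float(d["score"]),2)) for d in manip.tip_of(p,n)[:3]])
E
```

```text
pics
{'clock': 0.0, 'joint_pos': [-1.146, 0.333, -0.065, 1.461, 0.022, 1.35, -0.089], 'joint_velocities': [0.002, -0.001, -0.0, -0.0, -0.0, -0.001, 0.002], 'tau': [-0.001, -62.544, 0.049, -39.16, 0.016, 0.01, -0.0], 'position': [0.27, 0.563, 0.195], 'ee_rot': [0.222, 0.975, -0.001, -0.0], 'ft_force': [0.248, -1.294, 0.653], 'torque': [-0.003, -0.026, 0.003], 'grasp_force': 0.0, 'grip_width': 0.999}
side [ 0.415 -0.678  1.132] [ 0.302 -0.013 -0.057  0.951]
slim_mug [([0.524, -0.046, -0.003], 0.89), ([0.516, 0.205, -0.005], 0.74)]
slim_mug_center [([0.523, -0.066, -0.007], 0.77)]
slim_mug_handle [([0.517, -0.011, 0.086], 0.91)]
coaster [([0.436, -0.283, 0.002], 0.56)]
caddy [([0.519, 0.206, -0.006], 0.56), ([0.591, -0.26, 0.0], 0.45)]
syrup_squat [([0.512, 0.296, 0.02], 0.9)]
squat_head [([0.516, 0.294, 0.217], 0.66), ([0.514, 0.296, 0.019], 0.34)]
squat_spout [([0.431, 0.279, 0.191], 0.71)]
syrup_tall [([0.52, 0.214, 0.019], 0.96), ([0.44, -0.281, -0.001], 0.6)]
syrup_square [([0.528, 0.124, 0.018], 0.9), ([0.512, 0.297, 0.018], 0.23)]
pod_a [([0.388, -0.155, -0.0], 0.75), ([0.369, 0.
[... 521 characters left out ...]
[([0.512, -0.012, 0.086], 0.64)]
coaster [([0.442, -0.282, -0.004], 0.89)]
caddy [([0.519, 0.211, -0.002], 0.96)]
syrup_squat [([0.516, 0.295, 0.02], 0.78)]
squat_head [([0.513, 0.299, 0.219], 0.57)]
squat_spout [([0.431, 0.277, 0.19], 0.64)]
syrup_tall [([0.52, 0.211, 0.019], 0.72), ([0.366, 0.134, 0.001], 0.4)]
syrup_square [([0.525, 0.124, 0.021], 0.67)]
pod_a [([0.367, 0.136, -0.002], 0.72), ([0.386, -0.159, -0.005], 0.48), ([0.588, -0.168, -0.002], 0.2)]
spice_jar [([0.399, 0.373, 0.0], 0.56)]
mandarin [([0.373, 0.011, -0.003], 0.48)]
pepper_mill [([0.594, -0.167, -0.003], 0.76)]
honey_jar [([0.599, -0.254, 0.003], 0.63)]
tin [([0.605, -0.342, -0.0], 0.83), ([0.364, 0.137, -0.0], 0.57)]
```

View pics/side0.png

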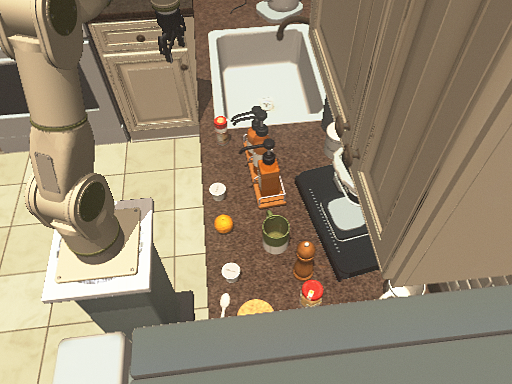

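View pics/top0.png

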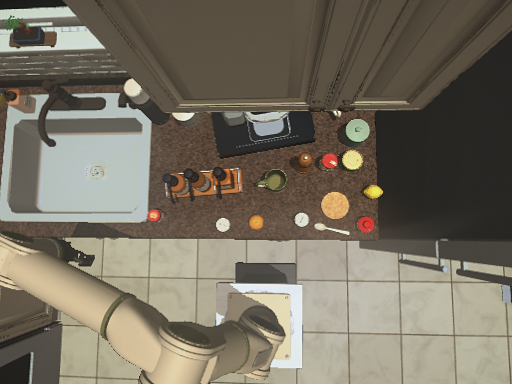

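The side view shows the green mug at (276,233) with its handle toward the caddy. The squat bottle is at (258,125), at the far end of the caddy, and the coaster is at (255,307). In the top view the mug is at (275,181), the coaster at (335,205), and the squat pump is leftmost at (172,180). Next I'll refine the positions and check them with an overlay.

```bash
cat >> h.py <<'E'
from scipy.spatial.transform import Rotation as R
def proj(p,P):
    P=np.atleast_2d(np.asarray(P,float)); c=(P-p["eye"])@R.from_quat(p["attitude"]).as_matrix()
    return cv2.projectPoints((c*[1,-1,-1]).reshape(-1,1,3),np.zeros(3),np.zeros(3),np.array(p["camera_matrix"],float),np.array(p["distortion"],float))[0].reshape(-1,2)
def find(names,n=3,cams=("side","top"),tol=0.03,ref={}):
    acc={k:{c:[] for c in cams} for k in names}; last={}
    for _ in range(n):
        for c in cams:
            p=manip.camera(c); last[c]=p
            for k in names:
                r=[d for d in manip.tip_of(p,k) if d["score"]>.4]
                if r: acc[k][c].append(r[0]["at"])
    return {k:{c:np.median(v,0) for c,v in a.items() if v} for k,a in acc.items()},last
def circ(c,r,z): t=np.linspace(0,2*np.pi,60); return np.c_[c[0]+r*np.cos(t),c[1]+r*np.sin(t),0*t+z]
def overlay(p,polys,box,k,fn):
    x0,y0,x1,y1=box; im=cv2.resize(p["frame"][y0:y1,x0:x1,::-1].copy(),None,fx=k,fy=k,interpolation=cv2.INTER_CUBIC)
    for P,col in polys:
        q=((proj(p,P)-[x0,y0]+.5)*k).astype(int)
        cv2.polylines(im,[q.reshape(-1,1,2)],False,col,1)
    cv2.imwrite(fn,im)
E
python3 - <<'E'
from h import *
N="slim_mug slim_mug_center slim_mug_handle coaster syrup_squat squat_head squat_spout syrup_tall syrup_square caddy".split()
r,L=find(N,4)
m={}
for k in N:
    m[k]=np.mean(list(r[k].values()),0); print(k,{c:np.round(v,4).tolist() for c,v in r[k].items()})
polys=[]
c=m["slim_mug_center"];h=m["slim_mug_handle"]
G=(0,255,0);B=(255,0,0);Y=(0,255,255)
polys+=[(circ(c,.039,.101),G),(circ(c,.039,0),B),(circ(h,.004,.085),Y),(circ(m["coaster"],.052,.007),B),
 (circ(m["squat_head"],.013,.219),G),(circ(m["squat_spout"],.004,.189),Y),(circ(m["syrup_squat"],.036,.018),B),(circ(m["squat_spout"],.039,0),Y)]
overlay(L["top"],polys,(150,140,350,240),4,"pics/ov_top.png")
overlay(L["side"],polys,(195,90,345,330),2.5,"pics/ov_side.png")
E
python3 -c "
import cv2,numpy as np
a=cv2.imread('pics/ov_top.png');print(a.shape)"
```

```text
slim_mug {'side': [0.5228, -0.0444, -0.0039], 'top': [0.5208, -0.0456, -0.0029]}
slim_mug_center {'side': [0.5219, -0.064, -0.0042], 'top': [0.5277, -0.0652, -0.0044]}
slim_mug_handle {'side': [0.5186, -0.0102, 0.0881], 'top': [0.5103, -0.0102, 0.0834]}
coaster {'side': [0.4403, -0.2846, -0.0017], 'top': [0.4419, -0.2801, -0.0026]}
syrup_squat {'side': [0.5114, 0.2954, 0.0206], 'top': [0.5132, 0.2981, 0.0185]}
squat_head {'side': [0.5157, 0.2957, 0.2179], 'top': [0.5117, 0.2992, 0.2177]}
squat_spout {'side': [0.4343, 0.276, 0.1895], 'top': [0.4339, 0.28, 0.1902]}
syrup_tall {'side': [0.5201, 0.2135, 0.0195], 'top': [0.5206, 0.2138, 0.0156]}
syrup_square {'side': [0.5258, 0.1228, 0.0187], 'top': [0.5261, 0.125, 0.0224]}
caddy {'side': [0.519, 0.207, -0.0031], 'top': [0.5176, 0.209, -0.0026]}
(400, 800, 3)
```

View pics/ov_top.png

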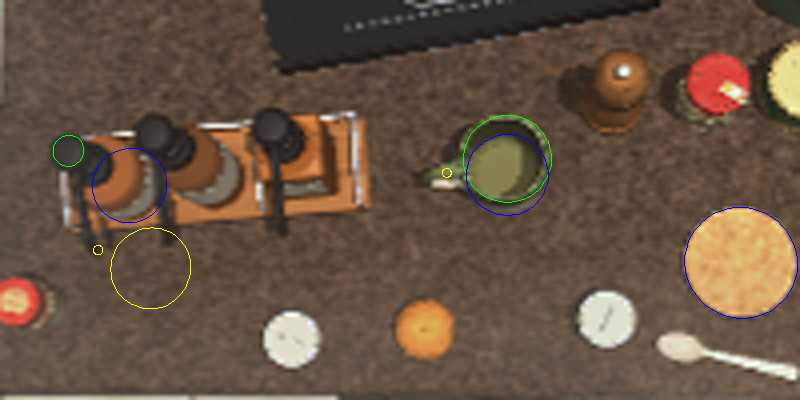

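View pics/ov_side.png

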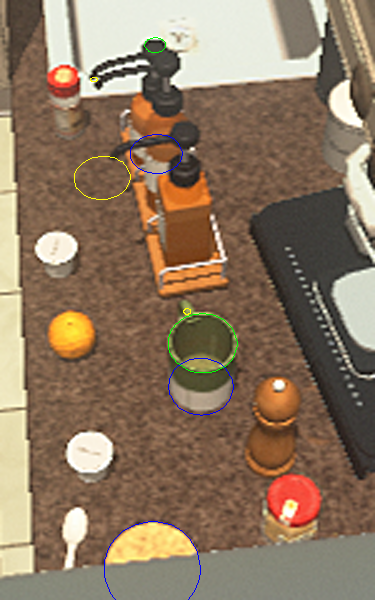

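The mug rim and coaster outlines fit in both views. The pump heads overlap in the pictures, so I'll zoom in on them.

```bash
python3 - <<'E'
from h import *
G=(0,255,0);Y=(0,255,255);M=(255,0,255)
polys=[]
for b,zh,col in (((.5125,.297),.219,G),((.5203,.2137),.279,Y),((.526,.124),.253,M)):
    d=np.array([-.0795,-.0195]); d=d/np.linalg.norm(d)
    e=np.array(b)+.082*d
    polys+=[(circ(b,.013,zh),col)]
    if zh<.22: polys+=[(circ(e,.003,zh-.03),col)]
t,s=manip.camera("top"),manip.camera("side")
overlay(t,polys,(155,155,255,215),8,"pics/a.png"); overlay(s,polys,(215,95,315,155),8,"pics/b.png")
a,b=cv2.imread("pics/a.png"),cv2.imread("pics/b.png")
cv2.imwrite("pics/zoom.png",cv2.resize(np.vstack([a,b]),None,fx=.625,fy=.625))
E
```

```text
(no output)
```

View pics/zoom.png

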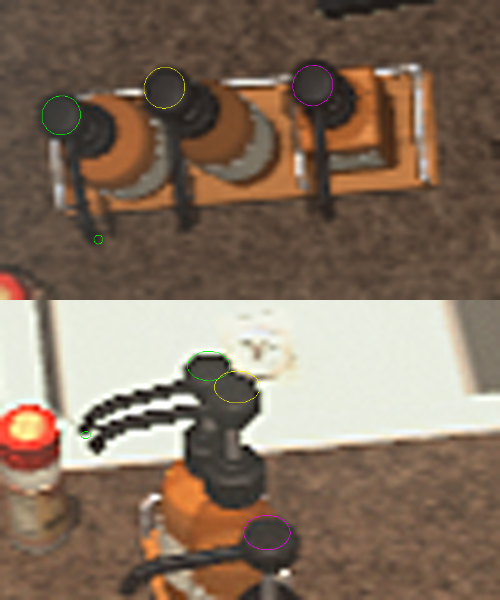

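The predicted head circles sit on all three pump heads in both views, and the spout tip matches as well. I'll move toward the mug's handle along the front, at z≈0.255.

```bash
python3 -m jog '{"offset":[[0.0125,-0.03,0.0075],[0.0125,-0.03,0.0075],[0.0125,-0.03,0.0075],[0.0125,-0.03,0.0075],[0.0125,-0.03,0.0075],[0.0125,-0.03,0.0075],[0.0125,-0.03,0.0075],[0.0125,-0.03,0.0075],[0,-0.035,0],[0,-0.035,0],[0,-0.035,0],[0,-0.035,0],[0,-0.035,0],[0,-0.035,0],[0,-0.035,0],[0,-0.035,0],[0,0,0],[0,0,0]],"yaw":[-6.7,-6.7,-6.7,-6.7,-6.7,-6.7,-6.7,-6.7,0,0,0,0,0,0,0,0,0,0],"jaw":[0.5,0.5,0.5,0.5,0.5,0.5,0.5,0.5,0.5,0.5,0.5,0.5,0.5,0.5,0.5,0.5,0.5,0.5]}' 100
```

```text
clock: 7.7
position: [0.3707, 0.0421, 0.2558]
ee_rot: [0.639, 0.769, 0.001, -0.0]
ft_force: [0.5, 0.4, -0.2]
grip_width: 0.498
grasp_force: 0.0
```

```bash
python3 -m jog '{"offset":[[0.036,-0.013,-0.01],[0.036,-0.013,-0.01],[0.036,-0.013,-0.01],[0.036,-0.013,-0.01],[0,0,-0.03],[0,0,-0.03],[0,0,-0.03],[0,0,-0.03],[0,0,-0.03],[0,0,0],[0,0,0]],"yaw":[0,0,0,0,0,0,0,0,0,0,0],"jaw":[0.5,0.5,0.5,0.5,0.5,0.5,0.5,0.5,0.5,0.5,0.5]}'
python3 - <<'E'
from h import *
p=manip.camera("top"); s=manip.camera("side")
a=cv2.resize(p["frame"][150:210,235:310,::-1],None,fx=5.33,fy=5,interpolation=2)
b=cv2.resize(s["frame"][185:265,230:330,::-1],None,fx=4,fy=3.75,interpolation=2)
cv2.imwrite("pics/grip.png",np.hstack([cv2.resize(a,(400,300)),cv2.resize(b,(400,300))]))
E
```

```text
clock: 8.62
position: [0.5138, -0.0079, 0.0648]
ee_rot: [0.637, 0.771, -0.001, -0.001]
ft_force: [0.4, 0.0, 0.6]
grip_width: 0.497
grasp_force: 0.0
```

View pics/grip.png

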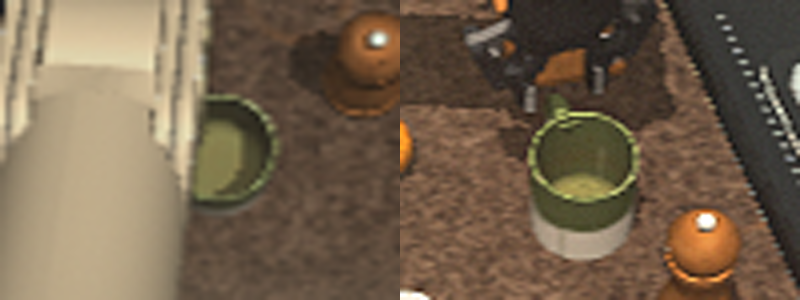

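The fingers (530,97) and (600,78) straddle the handle at (560,105). I'll close the gripper and lift slightly.

```bash
python3 -m jog '{"offset":[[0,0,0],[0,0,0],[0,0,0],[0,0,0],[0,0,0],[0,0,0],[0,0,0],[0,0,0],[0,0,0.005],[0,0,0.01],[0,0,0.015],[0,0,0.02],[0,0,0.02],[0,0,0]],"yaw":[0,0,0,0,0,0,0,0,0,0,0,0,0,0],"jaw":[1,1,1,1,1,1,1,1,1,1,1,1,1,1]}' 100
python3 - <<'E'
from h import *
s=manip.camera("side"); o=manip.get_obs(); print(np.round(o["torque"],2))
for n in("slim_mug_center","slim_mug_handle"): print(n,[np.round(d["at"],3) for d in manip.tip_of(s,n)[:1]])
cv2.imwrite("pics/lift.png",cv2.resize(s["frame"][185:265,230:330,::-1],None,fx=4,fy=4,interpolation=2))
E
```

```text
clock: 9.88
position: [0.5169, -0.0088, 0.1399]
ee_rot: [0.638, 0.77, 0.002, 0.002]
ft_force: [0.6, -0.0, -0.1]
grip_width: 0.002
grasp_force: 0.0
[ 0.01 -0.05  0.04]
slim_mug_center [array([ 0.527, -0.066, -0.004])]
slim_mug_handle [array([ 0.516, -0.01 ,  0.09 ])]
```

View pics/lift.png

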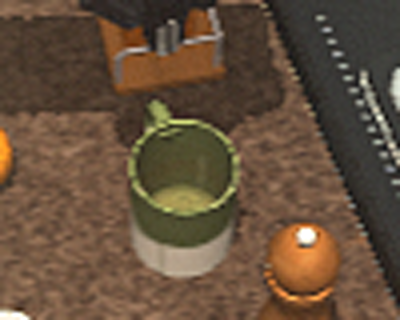

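The grip missed. The fingers are shut and empty, and the mug still stands where it was. I'll compare the projected fingertips and handle with the pictures.

```bash
python3 - <<'E'
from h import *
s=manip.camera("side"); o=manip.get_obs(); print(np.round(o["position"],4), np.round(R.from_quat(o["ee_rot"]).as_matrix()[:,2],3), manip.tcp_to_grasp)
def f(P): return np.round(4*(proj(s,P)-[230,185]),0).tolist()
c=np.array([.5248,-.0648,0]);d=np.array([-.186,.983,0]);n=np.array([.983,.186,0])
print("tcp",f(o["position"]))
for r in(.039,.055,.077): print("handle",r,f([c+d*r+[0,0,z] for z in(.094,.077)]))
print("before tips",f([np.array([.5138,-.0079,.0648+b])+k*n*.021 for k in(-1,1) for b in(0,.008)]), "(scaled to 4x; seen (130,115)and(200,98))")
print(f([c+[0,0,.101]]))
E
```

```text
[ 0.5143 -0.0085  0.1352] [-0.  0. -1.] 0.0187
tcp [[158.0, 76.0]]
handle 0.039 [[165.0, 128.0], [165.0, 140.0]]
handle 0.055 [[158.0, 110.0], [158.0, 123.0]]
handle 0.077 [[149.0, 86.0], [149.0, 99.0]]
before tips [[129.0, 136.0], [129.0, 130.0], [183.0, 121.0], [183.0, 115.0]] (scaled to 4x; seen (130,115)and(200,98))
[[182.0, 167.0]]
```

```bash
python3 - <<'E'
from h import *
s=manip.camera("side"); t=manip.camera("top"); o=manip.get_obs(); T=np.array(o["position"]); print(np.round(T,4))
c=np.array([.5248,-.0648,0]);d=np.array([-.186,.983,0])
polys=[(circ(c,.039,.101),(0,255,0)),(circ(T,.002,T[2]),(0,0,255)),([T,T+[0,0,.06]],(0,0,255)),([c+d*.039+[0,0,.094],c+d*.077+[0,0,.094],c+d*.077+[0,0,.06]],(0,255,255))]
overlay(s,polys,(240,160,310,260),6,"pics/a.png"); overlay(t,polys,(225,150,290,215),6,"pics/b.png")
a,b=cv2.imread("pics/a.png"),cv2.imread("pics/b.png"); b=cv2.resize(b,(380,600)) if 0 else np.vstack([b,np.zeros((600-b.shape[0],b.shape[1],3),np.uint8)])
im=np.hstack([a,b])[:, :800]; print(im.shape); cv2.imwrite("pics/tcp.png",im)
E
```

```text
[ 0.5141 -0.0086  0.1348]
(600, 800, 3)
```

View pics/tcp.png

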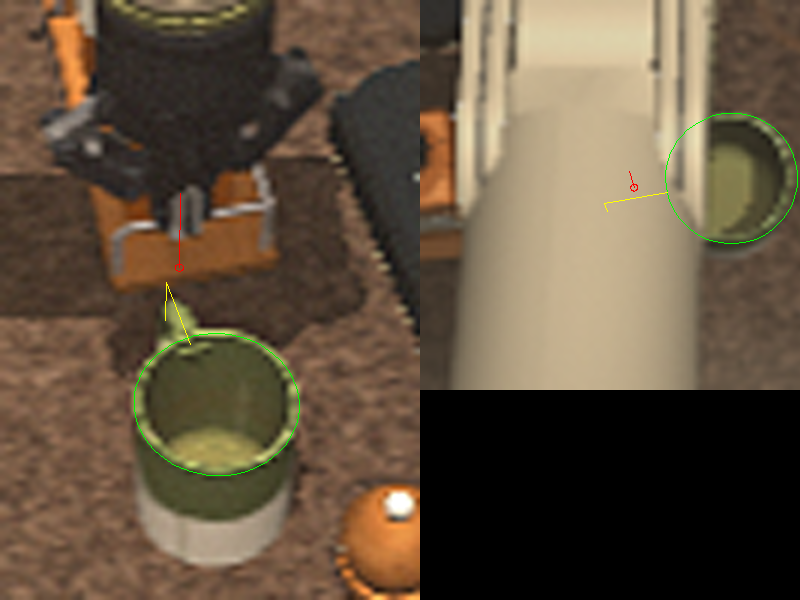

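The shut fingertips show at (185,232), but the reported TCP projects to (180,268). The two disagree by about 20 mm in y or 27 mm in z. I'll settle which from the saved start pictures, where both views see the gripper.

```bash
python3 - <<'E'
from h import *
T=np.array([.2705,.563,.195]); n=np.array([.433,.90,0])
ims=[]
for c,box in(("side",(135,0,205,75)),("top",(40,220,115,295))):
    p=dict(manip.camera(c)); p["frame"]=cv2.imread(f"pics/{c}0.png")[:,:,::-1]
    polys=[(circ(T,.002,T[2]),(0,0,255)),([T,T+[0,0,.073]],(0,0,255)),([T+[0,0,.013]-n*.0425,T+[0,0,.013]+n*.0425],(0,255,255))]
    overlay(p,polys,box,5.3,"pics/a.png"); ims.append(cv2.resize(cv2.imread("pics/a.png"),(400,400)))
cv2.imwrite("pics/start.png",np.hstack(ims))
E
```

```text
(no output)
```

View pics/start.png

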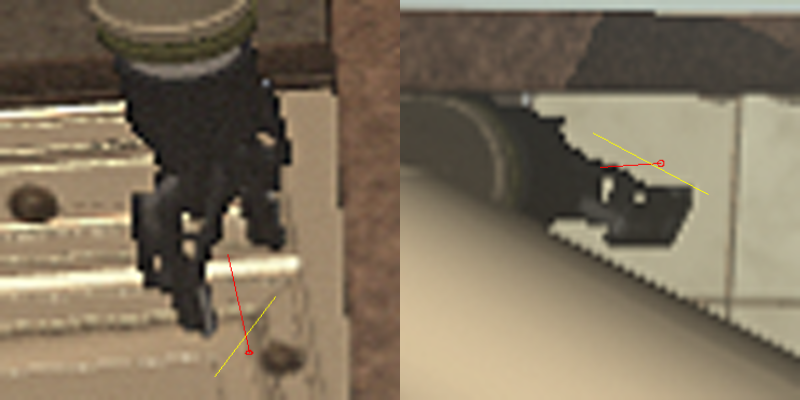

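The gripper shows offset from the reported TCP in both start views. The near fingertip is at (205,332) in the side crop against a predicted (215,377), and at (683,218) in the top crop against (708,194). I'll solve for the 3D shift numerically.

```bash
python3 - <<'E'
from h import *
from scipy.optimize import least_squares
S,Tp=manip.camera("side"),manip.camera("top")
n=np.array([.433,.90,0]);P=np.array([.2705,.563,.208])-n*.0425
ks=400/70*1.0; ky=400/75
qs=proj(S,P)[0]+np.array([-10/ (400/70),-47/(400/75)]); qt=proj(Tp,P)[0]+np.array([-25,24])/(400/75)
f=lambda d:np.r_[proj(S,P+d)[0]-qs,proj(Tp,P+d)[0]-qt]
r=least_squares(f,np.zeros(3)); print("start shift",np.round(r.x,4),"res px",np.round(r.fun,2))
T=np.array([.5141,-.0086,.1348]); q=proj(S,T)[0]+np.array([5,-36])/6
for name,fix in(("dz=0",lambda a:np.r_[a,0]),("dz from start",lambda a:np.r_[a,r.x[2]])):
    r2=least_squares(lambda a:proj(S,T+fix(a))[0]-q,np.zeros(2)); print(name,np.round(r2.x,4))
E
```

```text
start shift [-0.0062 -0.0006  0.0346] res px [-2.02  0.48 -0.28 -2.  ]
dz=0 [0.0051 0.0203]
dz from start [ 0.0015 -0.0036]
```

The best consistent explanation is that the fingertips stand about 30 mm higher than I assumed, with x and y nearly right, so the fingers closed above the handle. I'll retry lower. If this is wrong it does no harm, because the gripper body still clears the rim.

```bash
python3 -m jog '{"offset":[[0,0,0],[0,0,0],[0,0,0],[0,0,0],[0,0,-0.025],[0,-0.002,-0.025],[0,0,-0.025],[0,0,-0.013],[0,0,-0.01],[0,0,0],[0,0,0]],"yaw":[0,0,0,0,0,0,0,0,0,0,0],"jaw":[0.5,0.5,0.5,0.5,0.5,0.5,0.5,0.5,0.5,0.5,0.5]}'
python3 -m jog '{"offset":[[0,0,0],[0,0,0],[0,0,0],[0,0,0],[0,0,0],[0,0,0],[0,0,0],[0,0,0]],"yaw":[0,0,0,0,0,0,0,0],"jaw":[1,1,1,1,1,1,1,1]}' 100
```

```text
clock: 11.3
position: [0.5148, -0.0107, 0.0377]
ee_rot: [0.638, 0.77, -0.0, 0.0]
ft_force: [-0.0, -0.4, 0.4]
grip_width: 0.503
grasp_force: 0.0
clock: 11.97
position: [0.5157, -0.0102, 0.039]
ee_rot: [0.638, 0.77, 0.001, 0.001]
ft_force: [-1.1, 0.5, 6.8]
grip_width: 0.207
grasp_force: 94.4
```

It's gripped now at a width of 17.6 mm, which matches the 18 mm arm. I'll lift and check.

```bash
python3 -m jog '{"offset":[[0,0,0.005],[0,0,0.01],[0,0,0.015],[0,0,0.015],[0,0,0.015],[0,0,0.015],[0,0,0],[0,0,0]],"yaw":[0,0,0,0,0,0,0,0],"jaw":[1,1,1,1,1,1,1,1]}'
python3 - <<'E'
from h import *
o=manip.get_obs(); print(np.round(o["ft_force"],2),np.round(o["torque"],2),o["clock"])
for k,v in find(["slim_mug_center","slim_mug_handle"],1)[0].items(): print(k,{c:np.round(x,3).tolist() for c,x in v.items()})
E
```

```text
clock: 12.63
position: [0.5152, -0.0104, 0.1133]
ee_rot: [0.638, 0.77, 0.001, 0.0]
ft_force: [-0.9, 0.1, -2.4]
grip_width: 0.212
grasp_force: 94.7
[-0.92  0.08 -2.38] [ 0.05 -0.01 -0.02] 12.6333
slim_mug_center {'side': [0.524, -0.063, 0.068], 'top': [0.526, -0.062, 0.067]}
slim_mug_handle {'side': [0.516, -0.011, 0.165], 'top': [0.51, -0.011, 0.155]}
```

```bash
python3 -m jog '{"offset":[[-0.03,0,0],[-0.03,0,0],[-0.03,0,0],[-0.03,0,0],[-0.001,0.005,0],[-0.001,0.005,0],[-0.001,0.005,0],[-0.001,0.005,0],[-0.001,0.005,0],[-0.001,0.005,0],[-0.001,0.005,0],[-0.001,0.005,0],[-0.001,0.005,0],[-0.001,0.03,0],[-0.001,0.03,0],[-0.001,0.03,0],[-0.001,0.03,0],[-0.001,0.03,-0.01],[-0.001,0.02,-0.01],[-0.001,0.01,-0.01]],"yaw":[6.93,6.93,6.93,6.93,6.93,6.93,6.93,6.93,6.93,6.93,6.93,6.93,6.93,0,0,0,0,0,0,0],"jaw":[1,1,1,1,1,1,1,1,1,1,1,1,1,1,1,1,1,1,1,1]}'
python3 - <<'E'
from h import *
o=manip.get_obs(); print(np.round(o["position"],4),o["clock"], 2*np.degrees(np.arctan2(o["ee_rot"][1],o["ee_rot"][0]))-90)
for k,v in find(["slim_mug","slim_mug_center","slim_mug_handle","squat_spout"],2)[0].items(): print(k,{c:np.round(x,3).tolist() for c,x in v.items()})
E
```

```text
clock: 14.6
position: [0.3781, 0.2171, 0.0817]
ee_rot: [-0.096, 0.995, 0.0, 0.0]
ft_force: [-0.3, -0.8, -1.6]
grip_width: 0.212
grasp_force: 94.9
[0.3781 0.2171 0.0817] 14.6 101.00100962277259
slim_mug {'side': [0.409, 0.221, 0.041], 'top': [0.41, 0.22, 0.04]}
slim_mug_center {'side': [0.426, 0.222, 0.036], 'top': [0.429, 0.22, 0.039]}
slim_mug_handle {'side': [0.378, 0.212, 0.132], 'top': [0.375, 0.215, 0.13]}
squat_spout {'side': [0.432, 0.276, 0.191]}
```

```bash
python3 -m jog '{"offset":[[0,0.02,0],[0,0.02,0],[0,0.014,0],[0,0,-0.012],[0,0,-0.012],[0,0,-0.01],[0,0,-0.006],[0,0,-0.003],[0,0,-0.002],[0,0,0],[0,0,0]],"yaw":[0,0,0,0,0,0,0,0,0,0,0],"jaw":[1,1,1,1,1,1,1,1,1,1,1]}'
python3 - <<'E'
from h import *
o=manip.get_obs(); print(np.round(o["position"],4),np.round(o["ft_force"],1),o["clock"])
for k,v in find(["slim_mug","slim_mug_center"],2)[0].items(): print(k,{c:np.round(x,3).tolist() for c,x in v.items()})
E
```

```text
clock: 16.52
position: [0.3783, 0.2682, 0.0389]
ee_rot: [-0.094, 0.996, 0.0, -0.001]
ft_force: [-11.2, -7.4, 23.3]
grip_width: 0.211
grasp_force: 99.2
[0.3783 0.2682 0.0389] [-11.2  -7.4  23.3] 16.5167
slim_mug {'side': [0.412, 0.272, -0.002], 'top': [0.411, 0.275, -0.004]}
slim_mug_center {'side': [0.428, 0.275, -0.004], 'top': [0.431, 0.275, -0.004]}
```

```bash
python3 -m jog '{"offset":[[0,0,0.001],[0,0,0],[0,0,0],[0,0,0],[0,0,0],[0,0,0.01],[0,0,0.01],[-0.015,-0.003,0.01],[-0.015,-0.003,0.02],[0,0,0.03],[0,0,0.03],[0,0,0.04],[0,0,0.04],[0,0,0.04],[0,0,0]],"yaw":[0,0,0,0,0,0,0,0,0,0,0,0,0,0,0],"jaw":[0.5,0.5,0.5,0.5,0.5,0.5,0.5,0.5,0.5,0.5,0.5,0.5,0.5,1,1]}'
python3 - <<'E'
from h import *
for k,v in find(["slim_mug_center","slim_mug_handle","squat_head","syrup_squat"],1)[0].items(): print(k,{c:np.round(x,3).tolist() for c,x in v.items()})
E
```

```text
clock: 18.37
position: [0.3508, 0.2641, 0.2771]
ee_rot: [-0.094, 0.996, 0.004, 0.004]
ft_force: [1.5, 0.0, -0.0]
grip_width: 0.225
grasp_force: 0.0
slim_mug_center {'side': [0.428, 0.275, -0.004], 'top': [0.43, 0.276, -0.002]}
slim_mug_handle {'side': [0.377, 0.267, 0.089], 'top': [0.373, 0.267, 0.085]}
squat_head {'side': [0.513, 0.298, 0.215], 'top': [0.512, 0.298, 0.218]}
syrup_squat {'side': [0.511, 0.297, 0.018], 'top': [0.513, 0.295, 0.019]}
```

```bash
python3 -m jog '{"offset":[[0,0,0],[0,0,0],[0,0,0],[0,0,0],[0.0324,0.0066,0],[0.0324,0.0066,0],[0.0324,0.0066,0],[0.0324,0.0066,0],[0.0324,0.0066,0],[0,0,-0.015],[0,0,-0.015],[0,0,-0.01],[0,0,-0.01],[0,0,-0.01],[0,0,0],[0,0,0]],"yaw":[-7,-7,-7,-7,-7,-7,-7,-7,-7,-7,-7,-7,-7,0,0,0],"jaw":[1,1,1,1,1,1,1,1,1,1,1,1,1,1,1,1]}'
python3 - <<'E'
from h import *
s,t=manip.camera("side"),manip.camera("top"); T=manip.get_obs()["position"]; print(np.round(T,4))
H=np.array([.5125,.297,.219])
polys=[(circ(H,.013,.219),(0,255,0)),(circ(T,.002,T[2]+.028),(0,0,255)),([np.array(T)+[0,0,.028],np.array(T)+[0,0,.101]],(0,0,255))]
overlay(s,polys,(225,80,305,155),5,"pics/a.png"); overlay(t,polys,(140,150,220,225),5,"pics/b.png")
cv2.imwrite("pics/press.png",np.hstack([cv2.imread("pics/a.png"),cv2.imread("pics/b.png")]))
E
```

```text
clock: 20.2
position: [0.5103, 0.2954, 0.208]
ee_rot: [0.642, 0.767, -0.0, -0.0]
ft_force: [0.1, -0.2, 0.1]
grip_width: -0.004
grasp_force: 0.0
[0.5109 0.2955 0.2091]
```

View pics/press.png

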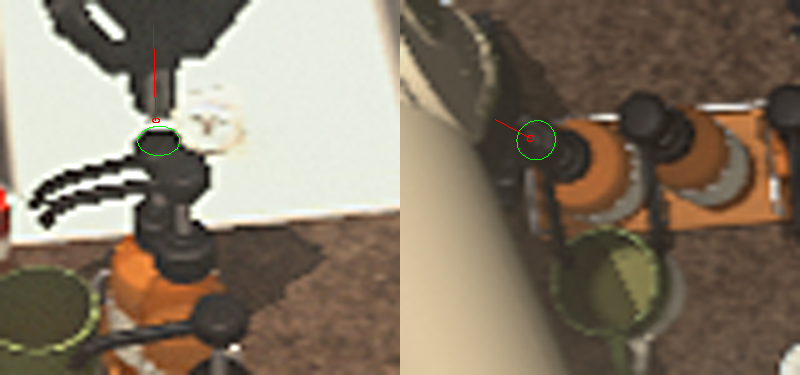

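The +28 mm tip offset fits here too: the tip is at (157,120), right above the squat head at (158,142). The mug sits under the spout. I'll press down in stages while watching the force.

```bash
python3 -m jog '{"offset":[[0.001,0.001,-0.008],[0,0,-0.006],[0,0,-0.004],[0,0,-0.004],[0,0,0],[0,0,0]],"yaw":[0,0,0,0,0,0],"jaw":[1,1,1,1,1,1]}'
python3 -m jog '{"offset":[[0,0,-0.003],[0,0,-0.003],[0,0,-0.003],[0,0,-0.003],[0,0,0],[0,0,0]],"yaw":[0,0,0,0,0,0],"jaw":[1,1,1,1,1,1]}'
```

```text
clock: 20.8
position: [0.5115, 0.2963, 0.1862]
ee_rot: [0.644, 0.765, -0.0, 0.0]
ft_force: [0.2, -0.5, 0.3]
grip_width: 0.001
grasp_force: 0.0
clock: 21.3
position: [0.5121, 0.2966, 0.175]
ee_rot: [0.644, 0.765, 0.001, 0.0]
ft_force: [-0.5, -0.1, 6.3]
grip_width: 0.0
grasp_force: 2.9
```

```bash
python3 -m jog '{"offset":[[0,0,-0.003],[0,0,-0.003],[0,0,-0.003],[0,0,-0.002],[0,0,0],[0,0,0]],"yaw":[0,0,0,0,0,0],"jaw":[1,1,1,1,1,1]}'
python3 -m jog '{"offset":[[0,0,-0.0015],[0,0,-0.0015],[0,0,0],[0,0,0]],"yaw":[0,0,0,0],"jaw":[1,1,1,1]}'
```

```text
clock: 21.8
position: [0.5122, 0.2967, 0.1643]
ee_rot: [0.644, 0.765, 0.001, 0.0]
ft_force: [-0.8, -1.2, 7.7]
grip_width: -0.002
grasp_force: 4.1
clock: 22.13
position: [0.5122, 0.2967, 0.1614]
ee_rot: [0.644, 0.765, 0.001, 0.0]
ft_force: [-1.4, -0.5, 9.3]
grip_width: 0.004
grasp_force: 4.4
```

```bash
python3 -m jog '{"offset":[[0,0,-0.001],[0,0,-0.0005],[0,0,0],[0,0,0]],"yaw":[0,0,0,0],"jaw":[1,1,1,1]}'
```

```text
clock: 22.47
position: [0.5126, 0.2969, 0.1608]
ee_rot: [0.644, 0.765, 0.002, 0.0]
ft_force: [-2.3, -1.8, 14.0]
grip_width: -0.002
grasp_force: 7.2
```

```bash
python3 -m jog '{"offset":[[0,0,-0.001],[0,0,-0.0005],[0,0,0],[0,0,0]],"yaw":[0,0,0,0],"jaw":[1,1,1,1]}'
python3 -m jog '{"offset":[[0,0,0.004],[0,0,0.005],[0,0,0.006],[0,0,0.008],[0,0,0.008],[0,0,0.008],[0,0,0],[0,0,0],[0,0,0],[0,0,0]],"yaw":[0,0,0,0,0,0,0,0,0,0],"jaw":[1,1,1,1,1,1,1,1,1,1]}'
python3 - <<'E'
from h import *
for k,v in find(["slim_mug_center","squat_head","squat_spout","syrup_squat"],1)[0].items(): print(k,{c:np.round(x,3).tolist() for c,x in v.items()})
E
```

```text
clock: 22.8
position: [0.5133, 0.2973, 0.1608]
ee_rot: [0.644, 0.765, 0.003, 0.0]
ft_force: [-4.0, -1.5, 23.3]
grip_width: -0.0
grasp_force: 11.6
clock: 23.63
position: [0.5113, 0.2963, 0.1958]
ee_rot: [0.644, 0.765, -0.0, -0.0]
ft_force: [0.0, -0.8, -0.2]
grip_width: 0.001
grasp_force: 0.0
slim_mug_center {'side': [0.427, 0.273, -0.004], 'top': [0.432, 0.277, -0.004]}
squat_head {'side': [0.513, 0.296, 0.216], 'top': [0.51, 0.3, 0.22]}
squat_spout {}
syrup_squat {'side': [0.513, 0.296, 0.021], 'top': [0.513, 0.296, 0.02]}
```

```bash
python3 -m jog '{"offset":[[0,0,-0.006],[0,0,-0.004],[0,0,-0.003],[0,0,-0.004],[0,0,-0.004],[0,0,-0.004],[0,0,-0.004],[0,0,-0.004],[0,0,-0.003],[0,0,-0.0015],[0,0,-0.001],[0,0,-0.0005],[0,0,0],[0,0,0]],"yaw":[0,0,0,0,0,0,0,0,0,0,0,0,0,0],"jaw":[1,1,1,1,1,1,1,1,1,1,1,1,1,1]}'
```

```text
clock: 25.3
position: [0.5134, 0.2975, 0.1609]
ee_rot: [0.644, 0.765, 0.003, 0.0]
ft_force: [-3.8, -1.8, 24.4]
grip_width: -0.0
grasp_force: 12.3
```

```bash
python3 -m jog '{"offset":[[0,0,0.004],[0,0,0.005],[0,0,0.006],[0,0,0.008],[0,0,0.008],[0,0,0.02],[0,0,0.03],[0,0,0.03],[-0.0326,-0.0068,0],[-0.0326,-0.0068,0],[-0.0326,-0.0068,0],[-0.0326,-0.0068,0],[-0.0326,-0.0068,0],[0,0,0],[0,0,0],[0,0,0],[0,0,0],[0,0,0]],"yaw":[0,0,0,0,0,7,7,7,7,7,7,7,7,7,7,7,7,7],"jaw":[1,1,1,1,1,1,1,1,1,1,1,1,0.5,0.5,0.5,0.5,0.5,0.5]}'
python3 - <<'E'
from h import *
o=manip.get_obs(); print(np.round(o["position"],4),o["clock"])
for k,v in find(["slim_mug_center","slim_mug_handle","squat_head","squat_spout","syrup_squat"],2)[0].items(): print(k,{c:np.round(x,3).tolist() for c,x in v.items()})
E
```

```text
clock: 26.8
position: [0.3485, 0.2623, 0.2684]
ee_rot: [-0.097, 0.995, 0.0, -0.0]
ft_force: [0.3, -0.5, -0.2]
grip_width: 0.502
grasp_force: 0.0
[0.3485 0.2623 0.2684] 26.8
slim_mug_center {'side': [0.427, 0.274, -0.005], 'top': [0.43, 0.274, -0.005]}
slim_mug_handle {'side': [0.378, 0.265, 0.088], 'top': [0.374, 0.268, 0.087]}
squat_head {'side': [0.513, 0.298, 0.218], 'top': [0.516, 0.255, 0.117]}
squat_spout {'side': [0.433, 0.277, 0.191], 'top': [0.403, 0.271, 0.138]}
syrup_squat {'side': [0.514, 0.298, 0.019], 'top': [0.513, 0.297, 0.017]}
```

```bash
python3 -m jog '{"offset":[[0,0,-0.04],[0,0,-0.04],[0,0,-0.04],[0,0,-0.03],[0,0,-0.03],[0.015,0.003,-0.02],[0.015,0.003,-0.01],[0,0,-0.013],[0,0,-0.013],[0,0,0],[0,0,0]],"yaw":[0,0,0,0,0,0,0,0,0,0,0],"jaw":[0.5,0.5,0.5,0.5,0.5,0.5,0.5,0.5,0.5,0.5,0.5]}' 100
python3 -m jog '{"offset":[[0,0,0],[0,0,0],[0,0,0],[0,0,0],[0,0,0],[0,0,0],[0,0,0],[0,0,0]],"yaw":[0,0,0,0,0,0,0,0],"jaw":[1,1,1,1,1,1,1,1]}'
```

```text
clock: 28.92
position: [0.3783, 0.2681, 0.0322]
ee_rot: [-0.094, 0.996, -0.001, -0.0]
ft_force: [0.5, -0.4, 0.4]
grip_width: 0.497
grasp_force: 0.0
clock: 29.58
position: [0.3791, 0.2688, 0.0337]
ee_rot: [-0.094, 0.996, 0.001, 0.0]
ft_force: [-1.7, -2.6, 6.3]
grip_width: 0.222
grasp_force: 94.5
```

```bash
python3 -m jog '{"offset":[[0,0,0.005],[0,0,0.01],[0,0,0.01],[0,0,0.01],[-0.001,-0.025,0],[-0.001,-0.03,0.01],[0,-0.03,0.01],[0,-0.03,0.01],[0,-0.03,0.01],[0.005,-0.03,0.005],[0.005,-0.03,0],[0.005,-0.03,0],[0.005,-0.03,0],[0,0,0],[0,0,0]],"yaw":[0,0,0,0,0,0,0,0,0,0,0,0,0,0,0],"jaw":[1,1,1,1,1,1,1,1,1,1,1,1,1,1,1]}'
python3 - <<'E'
from h import *
for k,v in find(["slim_mug_center","syrup_squat"],1)[0].items(): print(k,{c:np.round(x,3).tolist() for c,x in v.items()})
E
```

```text
clock: 30.83
position: [0.397, 0.0023, 0.1133]
ee_rot: [-0.093, 0.996, 0.001, 0.001]
ft_force: [0.1, 0.4, -1.5]
grip_width: 0.221
grasp_force: 94.8
slim_mug_center {'side': [0.594, -0.261, 0.0]}
syrup_squat {'side': [0.511, 0.296, 0.019], 'top': [0.51, 0.296, 0.02]}
```

```bash
python3 -m jog '{"offset":[[0.0026,-0.018,0],[0.0026,-0.018,0],[0.0026,-0.018,0],[0.0026,-0.018,0],[0.0026,-0.018,0],[0.0026,-0.018,0],[0.0026,-0.018,0],[0.0026,-0.018,0],[0.0026,-0.018,0],[0.0026,-0.018,0],[0.0026,-0.018,0],[0.0026,-0.018,0],[0.0026,-0.018,0],[0,0,0],[0,0,0]],"yaw":[-6.93,-6.93,-6.93,-6.93,-6.93,-6.93,-6.93,-6.93,-6.93,-6.93,-6.93,-6.93,-6.93,0,0],"jaw":[1,1,1,1,1,1,1,1,1,1,1,1,1,1,1]}'
python3 - <<'E'
from h import *
o=manip.get_obs(); print(np.round(o["position"],4))
r,L=find(["slim_mug","slim_mug_center","slim_mug_handle","coaster"],3)
for k,v in r.items(): print(k,{c:np.round(x,4).tolist() for c,x in v.items()})
E
```

```text
clock: 32.38
position: [0.4303, -0.2309, 0.1122]
ee_rot: [0.638, 0.77, -0.001, -0.0]
ft_force: [-0.3, 1.1, -2.6]
grip_width: 0.223
grasp_force: 94.9
[ 0.4303 -0.2309  0.1122]
slim_mug {'side': [0.4379, -0.2596, 0.0743]}
slim_mug_center {'side': [0.4396, -0.2835, 0.0711]}
slim_mug_handle {'side': [0.4306, -0.2284, 0.1676]}
coaster {'top': [0.523, 0.1249, 0.0226]}
```

```bash
python3 -m jog '{"offset":[[0.001,0,-0.015],[0,0,-0.015],[0,0,-0.015],[0,0,-0.012],[0,0,-0.008],[0,0,-0.004],[0,0,-0.002],[0,0,-0.001],[0,0,0],[0,0,0]],"yaw":[0,0,0,0,0,0,0,0,0,0],"jaw":[1,1,1,1,1,1,1,1,1,1]}'
```

```text
clock: 34.72
position: [0.4318, -0.2308, 0.041]
ee_rot: [0.638, 0.77, 0.0, 0.0]
ft_force: [-0.7, 1.2, 0.4]
grip_width: 0.22
grasp_force: 95.2
```

```bash
python3 -m jog '{"offset":[[0,0,-0.001],[0,0,0],[0,0,0]],"yaw":[0,0,0],"jaw":[1,1,1]}'
```

```text
clock: 34.97
position: [0.432, -0.2306, 0.0407]
ee_rot: [0.638, 0.77, 0.001, 0.0]
ft_force: [-6.1, 5.0, 17.7]
grip_width: 0.225
grasp_force: 97.5
```

Seated with 17.7 N of force. I'll release, rise and check the picture.

```bash
python3 -m jog '{"offset":[[0,0,0.0007],[0,0,0],[0,0,0],[0,0,0],[0,0,0],[0,0,0.01],[0,0,0.015],[0,0,0.03],[0,0,0.04],[0,0,0.04],[0,0,0.04],[-0.02,0.04,0.02],[-0.02,0.04,0],[0,0.04,0],[0,0.04,0],[0,0,0],[0,0,0]],"yaw":[0,0,0,0,0,0,0,0,0,0,0,0,0,0,0,0,0],"jaw":[0.5,0.5,0.5,0.5,0.5,0.5,0.5,0.5,0.5,0.5,0.5,0.5,0.5,0.5,0.5,0.5,0.5]}'
python3 - <<'E'
from h import *
r,L=find("slim_mug_center slim_mug_handle coaster squat_head syrup_squat syrup_tall syrup_square pod_a mandarin spice_jar".split(),2)
for k,v in r.items(): print(k,{c:np.round(x,3).tolist() for c,x in v.items()})
c=[.441,-.2823]
overlay(L["top"],[(circ(c,.052,.007),(255,0,0)),(circ(c,.039,.108),(0,255,0))],(150,140,390,240),3.3,"pics/final.png")
E
```

```text
clock: 36.38
position: [0.3986, -0.083, 0.2295]
ee_rot: [0.636, 0.771, 0.001, -0.001]
ft_force: [-0.7, -1.5, -0.3]
grip_width: 0.5
grasp_force: 0.0
slim_mug_center {'side': [0.438, -0.286, 0.002], 'top': [0.444, -0.282, 0.003]}
slim_mug_handle {'side': [0.433, -0.23, 0.096], 'top': [0.43, -0.227, 0.092]}
coaster {'side': [0.513, 0.294, 0.218], 'top': [0.442, -0.281, -0.003]}
squat_head {'side': [0.515, -0.227, 0.001], 'top': [0.512, 0.299, 0.219]}
syrup_squat {'side': [0.513, 0.296, 0.021], 'top': [0.48, 0.008, 0.006]}
syrup_tall {'side': [0.519, 0.213, 0.018], 'top': [0.519, 0.213, 0.017]}
syrup_square {'side': [0.528, 0.123, 0.017], 'top': [0.527, 0.125, 0.019]}
pod_a {'side': [0.39, -0.156, 0.002], 'top': [0.366, 0.135, -0.002]}
mandarin {'side': [0.38, 0.01, -0.001], 'top': [0.375, 0.011, -0.002]}
spice_jar {'side': [0.433, -0.228, 0.094], 'top': [0.397, 0.371, -0.002]}
```

The networks put the mug at (0.441, -0.284) on the coaster at (0.441, -0.282). The pump is up and nothing else has moved.

```bash
python3 -c "
from h import *
print(manip.hand_in())"
```

```text
the job is handed in; nothing more can be done
None
```

The job is handed in at about 37 s on the clock: the squat pump was pressed to its stop twice with the mug under its spout, and the mug now stands on the coaster, about 2 mm off centre. My first grip closed above the handle without moving the mug, and everything I re-measured (bottles, a pod, mandarin, spice jar) had not moved.

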